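# Step the sample shuttle on by one turn of its hand wheel

### The arm

A 6-joint arm with a two-finger parallel gripper is mounted at the origin on a cart in front of the work surface, level with it; the furniture and walls round the work are solid. World frame = base frame: x ahead of the robot, y to its left, z up, the work surface at z = 0. Lengths are in m, angles in rad, forces in N, time in s.
With the tool pointing down it reaches from about 0.225 to 0.875 m from the base axis. Payload 3.4 kg.
Tool frame: the origin (TCP) lies at the very end of the fingers, on their centre line; the grasp point (between the pads) lies 19 mm behind it; x points along the fingers, y is the direction in which the jaws open and shut, and the axes are right-handed (so a half turn about x gives the same grasp; the last joint's range is limited). The gripper opens to 85 mm and grips with 20 to 120 N. Pads are 22 mm wide; open, the fingers measure 114 mm over their backs; the gripper's body (76 mm by 85 mm) begins 54 mm behind the grasp point. The pads swing forward as they close: fully open they stand 13 mm farther back than shut.
Start: joints at [-1.237, 0.276, 1.505, -0, 1.361, -0.121], TCP at [0.253, -0.517, 0.231] pointing down, gripper open.
Joint ranges: [-2.89, 2.89], [-0.75, 2.08], [0.22, 2.7], [-1.18, 4.32], [0.11, 2.71], [-2.7, 2.7]. Speed limits (rad/s): [2.57, 2.57, 3.14, 3.14, 3.14, 3.14].

### API

Orientations are given as a unit quaternion [w, x, y, z].
In Python, from rig import manip gives the robot as it stands. The module is installed in compiled form; this text tells all that it offers.
- The arm moves only by the tool play_rows, never from a script. Its argument "plan" is a list that holds one entry, the list of rows, each a list of 5 numbers: the closure, from 0 (fully open) to 1 (shut), then the shift along the tool's x, y, z in m, then the turn about the tool's x in degrees. A call has 1 to 12 rows; each row is the pose to reach, as a shift and turn from the pose measured when the call began, along the tool's axes at that moment; what a row does not reach only later rows make up. A row lasts 1/10 s, in which the tool goes at most 50 mm and 8.59 degrees, less where a joint would pass 70% of its speed; a pose out of reach is approached as far as the arm can. A call with a gripper value outside its range is refused whole. The fingers move at their own pace and stop on an object; "grip_force" is the grip in N (left out, the last holds). Time passes only in rows, so rows that repeat a pose let the fingers close. It gives the time, the measured TCP pose, the force and the opening at its end, in the units of the state.
- manip.get_state(): the state, without advancing time (a new reading comes with each control period).
- manip.get_image(name): name is "scene" or "side" or "wrist"; returns (picture, depth): 420x560x3 uint8, red, green, blue; 420x560 float32, m along the optical axis (not along the pixel's ray), 0 where there is no reading.
- manip.camera_params(name): a dict with "intrinsics" (3x3 intrinsics, pixels), "R" (3x3) and "t" (3): a world point X has camera coordinates R X + t; the wrist camera has in their place "mount" (4x4, takes a point from camera to tool coordinates, whose origin is the TCP and whose axes are the tool frame's). Camera axes: x right, y down, z forward; pixel columns grow to the right and rows downward; lengths in m; the calibration is good to about 2 mm. A picture is of the moment at which its call begins: read the wrist's pose just before it. camera_params takes no time and is no camera call.
- manip.sign_off(): hands the job in, once; it reports no verdict.
The state is a dict: "clock": time; "qpos": joint angles; "qd": joint speeds; "effort": joint torques, N m; "position": TCP position; "ee_rot": TCP orientation; "contact_force": force on the tool from outside, world axes, zero at the start; "moment": the same for the moment, N m; "width": finger opening in m.
Only numpy, scipy, OpenCV 4.12 (cv2) and the standard library are available. Lean on these libraries where they do the work, as an engineer would, in place of code of your own. Each camera call takes 0.05 s, during which the arm holds its last target.

### The job

Each turn of the flat hand wheel steps the sample shuttle on by one sample. With your fingertips push the wheel round clockwise (seen from above) by its upright black handle, without gripping or forcing it, through exactly one turn: the handle ends where it stood and the next sample lies under the objective just as the present one does now. Then come away and leave the wheel at rest; move the carriage by the wheel only, and leave the objective and everything else on the desk alone.

Things in the scene. Friction and masses are not known exactly. Their poses are not given: they have to be found in the camera images.
- index_wheel (a joint): angle of the hand wheel, rad, growing clockwise seen from above; starts anywhere within 0.4 of 0; one turn is 6.283 and shifts the carriage 40.2 mm to the right (the base's -y) by rack and pinion. Stiff: about 2 to 3 N at the handle keep it moving; it stays where it is left. Its end stops lie more than half a turn beyond the turn asked for, so nothing stops it at one turn
- wheel_hub (a point): centre of the top of the wheel's hub, on its upright axis, 92 mm above the desk. The wheel lies flat: steel rim 112 mm over all and 12 mm thick, its top 89 mm above the desk, three spokes. Its z axis is up and its x axis points away from the handle
- handle_grip (a point): centre of the upright handle, 122.5 mm above the desk, 50 mm from the wheel's axis. The handle is a black pear-shaped grip of 15 mm (foot) to 20 mm (head) diameter that stands on the rim over one of the spokes, from 92 to 148 mm above the desk; nothing else stands above the rim
- wheel_handle: the same black handle; origin at the centre of its foot, 92.5 mm above the desk. It revolves freely on its own pin, so its yaw tells nothing. More than 25 N on it counts as gripping or forcing
- carriage_mark (a point): top centre of the puck that comes under the objective next (green dot behind it), 47 mm above the desk. Four aluminium sample pucks of 25 mm diameter are clipped in a row on the carriage, 40.2 mm apart, from the right: red, yellow, green, blue dot. At the start the yellow one is under the objective
- sample_carriage: the black carriage plate, 70 x 165 mm, that carries the four pucks along a rail behind the wheel and has a steel rack along its front edge; its top is 40 mm above the desk; only the wheel may move it
- objective_head: the microscope objective with its holder on a steel post, rising from the base to 140 mm above the desk; its origin and axes are the base's; the objective's axis lies at (25, 45) mm in this frame, the post at (70, 45) mm. Not to be touched
- stage_base: the dark steel base plate of the sample shuttle, 170 (x) x 340 (y) x 12 mm, bolted down; origin on the desk under the plate, 5 mm right of its middle; y along the rail, to the left seen from the robot, x away from the robot; the wheel's axis stands at (-30, -85) mm
- tweezers: steel tweezers, 120 mm long along y, lying on the front left part of the base plate, loose; bystander
- wafer_box: round white wafer box, 66 mm diameter, 18 mm high, on the desk; bystander
- dropper_bottle: amber dropper bottle with black cap, 33 mm diameter, 94 mm high, on the desk; bystander
- optical_post: upright steel post, 13 mm diameter, 61 mm high, on the desk; bystander
- kinematic_mount: small black mirror mount, 38 x 34 x 34 mm, on the desk; bystander
- ball_pen: blue ball pen, 148 mm long, on the desk; bystander
- torch: small black torch with a blue cap, 98 mm long, 24 mm diameter, lying on the desk; bystander

How it is judged:
By the outcome, as a careful person would: the job done as asked, in the order asked, and still so for the second after the job is handed in, with the robot touching nothing.
It also fails if it takes over 51 s, if anything falls off the work surface, if the arm or the gripper's body presses on something with over 40 N, if the wrist force passes 120 N, or if a joint passes its speed limit or range.

## Working session

There is one attempt and no reset: what is moved stays moved. The work goes in short steps, Python scripts to look and compute and a tool call to move; the robot and the scene stay as the last step left them, time stands still between calls to the robot, and variables do not carry over. Pictures are saved under pics/ and viewed, and the job is handed in when it is done.

Besides the shell and the picture viewer there is one more tool, called after "Request:" as a command line: name --argument value ..., lists and objects as JSON in quotes. play_rows: Moves the arm, as the interface text tells. Its arguments: {"type":"object","properties":{"plan":{"type":"array","items":{"type":"array","items":{"type":"array","items":{"type":"number"}}}},"grip_force":{"type":"number"}},"required":["plan"]}

```bash
mkdir -p pics; python3 - <<'E'
from rig import manip
import cv2,numpy as np
s=manip.get_state()
for k,v in s.items(): print(k,np.round(v,4))
for n in ["scene","side","wrist"]:
    p=manip.camera_params(n); print(n,{k:np.round(v,4).tolist() for k,v in p.items()})
    im,d=manip.get_image(n); cv2.imwrite(f"pics/{n}0.png",im[:,:,::-1]); np.save(f"pics/{n}0d.npy",d)
E
```

```text
clock 0.0
qpos [-1.237   0.2766  1.5061  0.      1.3607 -0.121 ]
qd [-0.0015 -0.0009 -0.0005  0.0012 -0.0007  0.0015]
effort [-1.40000e-03 -4.16787e+01 -2.45808e+01 -3.00000e-04  1.11000e-02
 -0.00000e+00]
position [ 0.2524 -0.516   0.2304]
ee_rot [-0.1588 -0.6888 -0.1601  0.689 ]
contact_force [ 0.0136  0.1063 -0.5566]
moment [ 0.0411  0.026  -0.0364]
width 0.0854
scene {'intrinsics': [[510.6985, 0.0, 284.6043], [0.0, 510.6985, 202.3198], [0.0, 0.0, 1.0]], 'R': [[0.6698, -0.7425, 0.0059], [-0.3125, -0.2891, -0.9049], [0.6736, 0.6042, -0.4257]], 't': [-0.3614, 0.264, 1.1795]}
side {'intrinsics': [[521.8349, 0.0, 282.1159], [0.0, 521.8349, 209.0381], [0.0, 0.0, 1.0]], 'R': [[0.9962, 0.0874, 0.0008], [0.0407, -0.4556, -0.8893], [-0.0774, 0.8859, -0.4574]], 't': [-0.549, 0.0898, 1.4454]}
wrist {'intrinsics': [[305.2479, 0.0, 276.3521], [0.0, 305.2479, 210.0121], [0.0, 0.0, 1.0]], 'mount': [[-0.0006, -0.3161, 0.9487, -0.1429], [1.0, 0.0005, 0.0008, -0.0002], [-0.0007, 0.9487, 0.3161, -0.0821], [0.0, 0.0, 0.0, 1.0]]}
```

View pics/scene0.png

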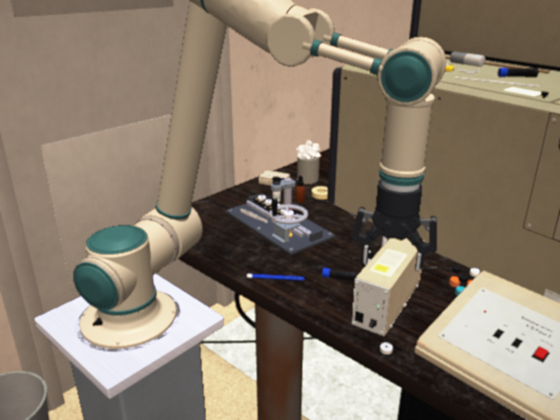

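View pics/side0.png

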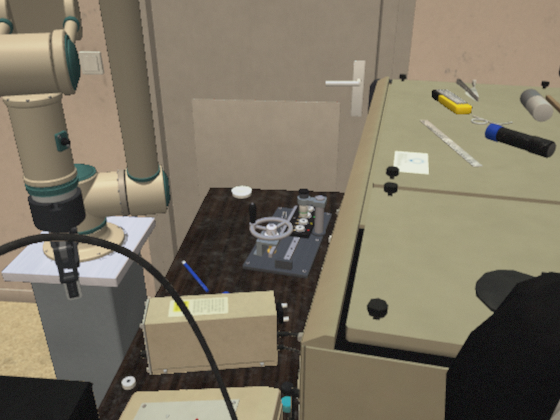

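View pics/wrist0.png

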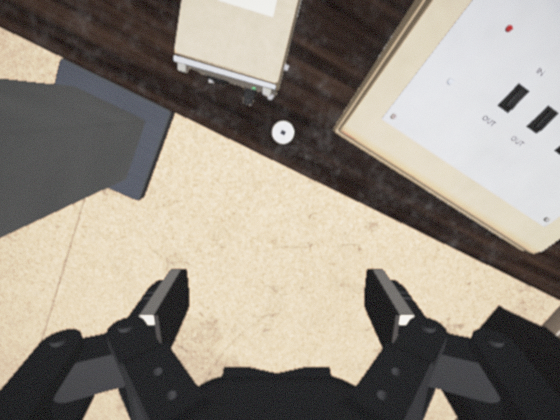

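The scene view shows the base plate around (280,220) with the wheel at about (290,213). The side view shows the handle at about (252,212) and the hub near (271,228). I'll zoom in on both.

```bash
python3 - <<'E'
import cv2,numpy as np
a=cv2.imread("pics/scene0.png")[140:260,210:350]; b=cv2.imread("pics/side0.png")[170:290,230:350]
cv2.imwrite("pics/crop_sc.png",cv2.resize(a,None,fx=5.5,fy=5,interpolation=cv2.INTER_CUBIC))
cv2.imwrite("pics/crop_sd.png",cv2.resize(b,None,fx=5,fy=5,interpolation=cv2.INTER_CUBIC))
E
```

```text
(no output)
```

View pics/crop_sc.png

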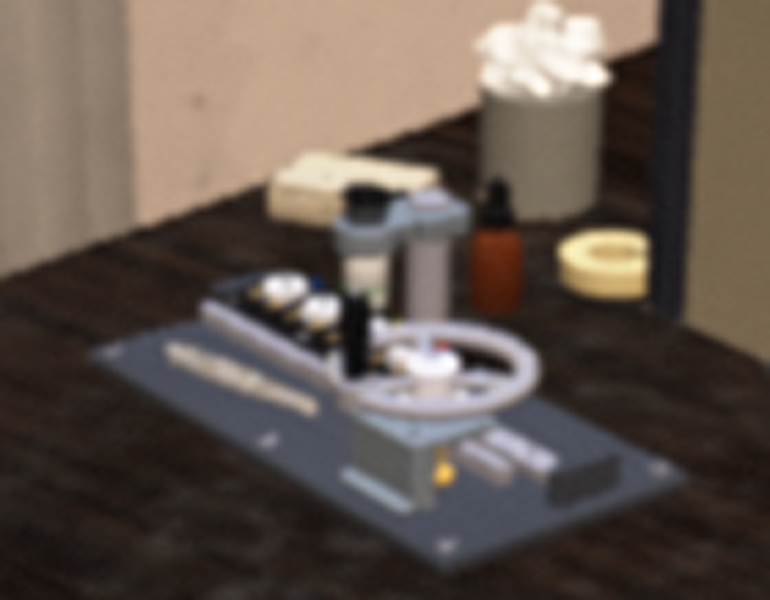

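View pics/crop_sd.png

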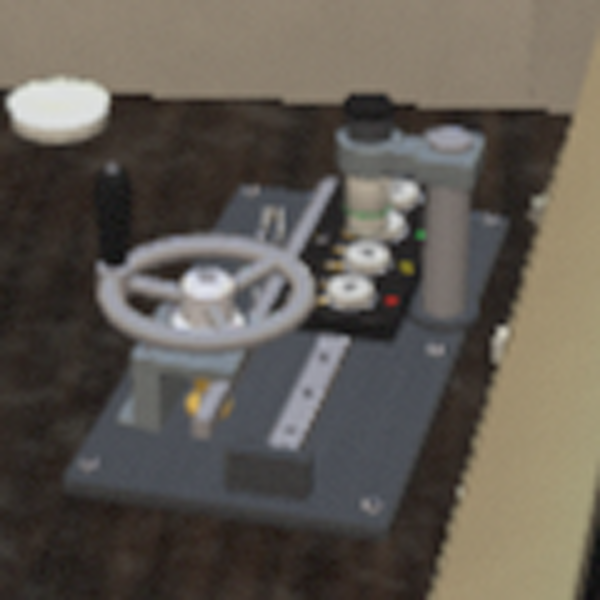

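```bash
cat > h.py <<'E'
import numpy as np
from rig import manip
from scipy.spatial.transform import Rotation as Ro
def RT(n,st=None):
    p=manip.camera_params(n);K=np.array(p["intrinsics"])
    if n!="wrist": return K,np.array(p["R"]),np.array(p["t"])
    M=np.array(p["mount"]);q=st["ee_rot"];Rt=Ro.from_quat([q[1],q[2],q[3],q[0]]).as_matrix()
    Rc=Rt@M[:3,:3];c=Rt@M[:3,3]+np.array(st["position"])
    return K,Rc.T,-Rc.T@c
def onplane(cam,uv,z):
    K,R,t=cam;d=R.T@np.linalg.solve(K,[uv[0],uv[1],1]);c=-R.T@t
    return c+d*(z-c[2])/d[2]
def proj(cam,X):
    K,R,t=cam;p=K@(R@np.array(X)+t);return p[:2]/p[2]
E
python3 - <<'E'
from h import *
sc=RT("scene");sd=RT("side")
for nm,a,b,z in [("handle",(274.7,206.6),(252.8,212.6),.1225),("hub",(288.5,211),(271.2,225),.092)]:
    print(nm,onplane(sc,a,z),onplane(sd,b,z))
f=lambda x,y:(230+x/5,170+y/5)
g=lambda x,y:(210+x/5.5,140+y/5)
print("side screws NL? far-left, near-left, near-right, far-right")
for p in [(251,190),(88,464),(371,504),(490,219)]: print(onplane(sd,f(*p),.013))
print("sc");
for p in [(112,351),(446,546),(659,467),(267,440)]: print(onplane(sc,g(*p),.013))
E
```

```text
handle [ 0.47228157 -0.02232254  0.1225    ] [ 0.47742516 -0.01933681  0.1225    ]
hub [ 0.52421652 -0.02828506  0.092     ] [ 0.52515396 -0.02550924  0.092     ]
side screws NL? far-left, near-left, near-right, far-right
[0.52541413 0.2256576  0.013     ]
[ 0.47059665 -0.08621454  0.013     ]
[ 0.61574008 -0.10959505  0.013     ]
[0.67166139 0.20039105 0.013     ]
sc
[0.52109969 0.22064083 0.013     ]
[ 0.46790286 -0.08909603  0.013     ]
[ 0.615365   -0.11279633  0.013     ]
[0.49586138 0.06708933 0.013     ]
```

```bash
python3 - <<'E'
from h import *
for n in ["scene","side"]:
    K,R,t=RT(n);d=np.load(f"pics/{n}0d.npy")
    v,u=np.mgrid[:420,:560];ok=d>0
    P=np.stack([(u-K[0,2])/K[0,0]*d,(v-K[1,2])/K[1,1]*d,d],-1)[ok]
    W=(P-t)@R
    # max heights grid
    print(n)
    for x in np.arange(.3,.95,.05):
        row=[]
        for y in np.arange(-.65,.35,.05):
            m=(abs(W[:,0]-x)<.025)&(abs(W[:,1]-y)<.025)&(W[:,2]<.7)
            row.append("%4d"%(1000*W[m,2].max()) if m.sum()>2 else "   .")
        print("%.2f"%x," ".join(row))
s=manip.get_state();q=s["ee_rot"];print(Ro.from_quat([q[1],q[2],q[3],q[0]]).as_matrix().round(3))
E
```

```text
scene
0.30   36  348  630  637  617  128    3    3    3    3    4   11    3    3    3    4    2    .    .    .
0.35   54   53   51  110  130  129    3    3    3   10   10    9    2    3    3    3    2    0 -742    .
0.40   69   67   62    2  130  129    3    4    3    9    3    2    3    3    4    3    3    2    2 -741
0.45   77   77   73    2  130  131  128   24   26    5    3   14  146  147    2    3    3    5    4    2
0.50   89   90   87    3  128  128  128   24    3    3    3   90  136  146   15   15   14   14   15    3
0.55   98   98   97    3  125  128  126   37   20    3    3   89   94   90   42   42   41   40   12    4
0.60   96   98   95   54  124  124    .    .   29    3   14   37   86   82  120  142   48   47   10    3
0.65  460  452   54   54    7   11    .   40   45    2    3   10   14   14  125  125   41   40    0    4
0.70  476  476  476  476  475  475  471    .    4    4    2    3    3    2    3    3    2    2    3    5
0.75    .  490  478  478  476  476  477  475    1  415  465  471  474  472    3   94   92    2    2   32
0.80    .  476  477  478  476  478  479  476
[... 1013 characters left out ...]
65  466    .    2    1    .    .    .    0    2    3    3   14   14   15  125  125   46   39    2    1
0.70  476  476  476  476  476  475  470  466    .    .    .    .    .    .    .    1    9   12    3    4
0.75  490  490  488  478  476  476  476  476  476  475  475  475  474  470    .    .    .    .    .    .
0.80  476  476  478  478  476  478  478  476  476  477  476  476  490  475    .    .    .    .    .    .
0.85  477  476  478  478  478  478  477  490  494  494  476  476  476    .    .    .    .    .    .    .
0.90  476  476  477  476  501  500  479  494  494  494  477  485  484    .    .    .    .    .    .    .
[[-0.     0.439 -0.898]
 [ 0.001 -0.898 -0.439]
 [-1.    -0.001 -0.   ]]
```

Request:
play_rows --plan '[[[0.5, -0.01, -0.012, -0.016, -6], [1, -0.02, -0.04, -0.05, -14], [1, -0.03, -0.07, -0.088, -22], [1, -0.04, -0.1, -0.126, -30], [1, -0.05, -0.13, -0.164, -38], [1, -0.05, -0.16, -0.202, -46], [1, -0.05, -0.19, -0.24, -54], [1, -0.05, -0.22, -0.278, -62], [1, -0.05, -0.25, -0.315, -70], [1, -0.05, -0.28, -0.353, -78], [1, -0.05, -0.3, -0.38, -86], [1, -0.05, -0.309, -0.39, -94]]]'

```text
clock: 1.35
position: [0.468, -0.0643, 0.2809]
ee_rot: [0.614, 0.351, 0.615, -0.35]
contact_force: [-0.3, -0.4, 0.1]
width: -0.0
```

Request:
play_rows --plan '[[[1, 0, 0, 0, -8], [1, 0, 0, 0, -16], [1, 0, 0, 0, -24], [1, 0, 0, 0, -32], [1, 0, 0, 0, -40], [1, 0, 0, 0, -48], [1, 0, 0, 0, -56], [1, 0, 0, 0, -64], [1, 0, 0, 0, -72], [1, 0, 0, 0, -80], [1, 0, 0, 0, -87], [1, 0, 0, 0, -92]]]'

```text
clock: 2.55
position: [0.4678, -0.0642, 0.2806]
ee_rot: [0.678, -0.199, 0.678, 0.201]
contact_force: [0.3, 0.4, 0.5]
width: 0.0001
```

```bash
python3 - <<'E'
from h import *
import cv2,pickle
s=manip.get_state();pickle.dump(s,open("pics/w1.pkl","wb"))
im,d=manip.get_image("wrist"); cv2.imwrite("pics/w1.png",im[:,:,::-1]); np.save("pics/w1d.npy",d)
im,d=manip.get_image("side"); cv2.imwrite("pics/s1.png",im[:,:,::-1])
for k in ["clock","qpos","position","contact_force","width"]: print(k,np.round(s[k],4))
q=s["ee_rot"];print(Ro.from_quat([q[1],q[2],q[3],q[0]]).as_matrix().round(3))
E
```

```text
clock 2.55
qpos [-0.2859  0.0937  1.6172  0.0025  1.4323 -2.4302]
position [ 0.4678 -0.0642  0.2806]
contact_force [0.3073 0.3941 0.5334]
width 0.0001
[[-0.001 -0.542  0.84 ]
 [ 0.003  0.84   0.542]
 [-1.     0.003  0.001]]
```

View pics/w1.png

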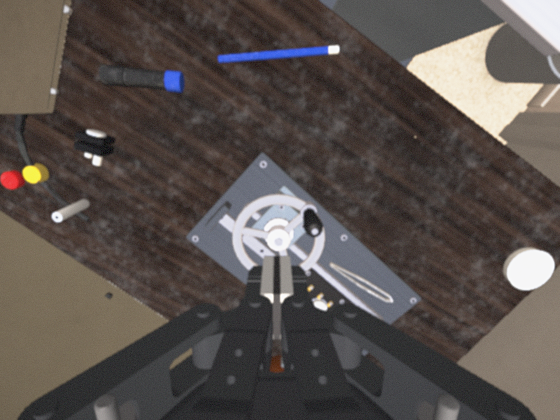

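```bash
python3 - <<'E'
import cv2
a=cv2.imread("pics/w1.png")[180:300,210:350]
cv2.imwrite("pics/w1c.png",cv2.resize(a,None,fx=5,fy=5,interpolation=cv2.INTER_CUBIC))
E
```

```text
(no output)
```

View pics/w1c.png

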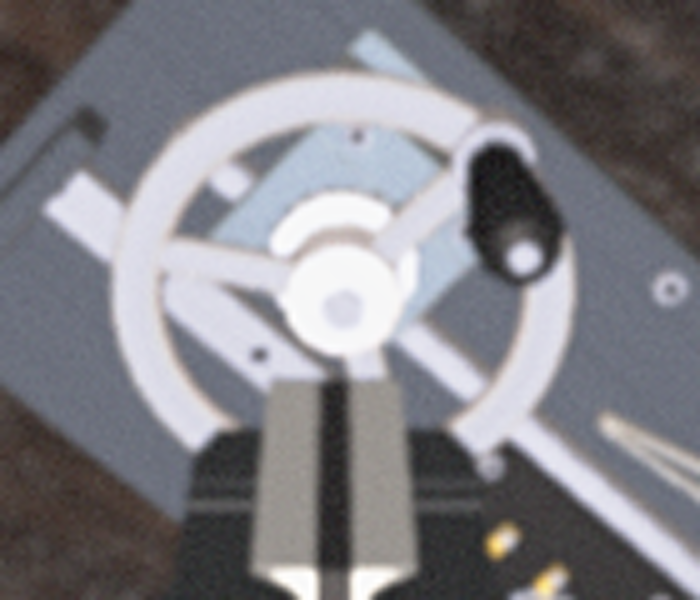

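```bash
python3 - <<'E'
from h import *
import pickle
s=pickle.load(open("pics/w1.pkl","rb"));w=RT("wrist",s);sc=RT("scene");sd=RT("side")
f=lambda x,y:(210+(x+.5)/5-.5,180+(y+.5)/5-.5)
hub=onplane(w,f(344,308),.092);top=onplane(w,f(522,257),.149);foot=onplane(w,f(496,165),.0925)
print(hub,top,foot)
for h in (top,foot):
  v=h-hub;print(np.hypot(*v[:2]),np.degrees(np.arctan2(v[1],v[0])))
print("rimtop",[onplane(w,f(*p),.085)for p in[(112,295),(576,290),(340,72)]])
# screws of base
for p in [(670,289),(490,465)]: print(onplane(w,f(*p),.013))
for p in [(263,164),(195,239),(344,238),(416,300)]: print(onplane(w,p,.013))
print("proj hub scene/side",proj(sc,hub),proj(sd,hub),proj(sc,top),proj(sd,top))
E
```

```text
[ 0.52431327 -0.02415911  0.092     ] [ 0.47514644 -0.01546467  0.149     ] [ 0.47519071 -0.01449277  0.0925    ]
0.049929651823179606 169.97175007837902
0.050064595758650104 168.86757039479016
rimtop [array([ 0.55441118, -0.07130212,  0.085     ]), array([0.49262584, 0.02206863, 0.085     ]), array([ 0.47776749, -0.05541057,  0.085     ])]
[0.49714765 0.07272213 0.013     ]
[0.57361757 0.06169233 0.013     ]
[ 0.46977136 -0.08355417  0.013     ]
[ 0.61714019 -0.10861576  0.013     ]
[0.49759581 0.0737889  0.013     ]
[0.52127003 0.23311513 0.013     ]
proj hub scene/side [287.45771179 210.56264943] [270.93039096 224.73237994] [273.5840001  197.00264919] [251.86027198 202.62413466]
```

The wrist view shows the hub cap at about (279,242) and the handle's top dot at about (314,231). They are 49.9 mm apart, against 50 mm given, and the handle's bearing is about 169.9°. Next I put the shut fingers behind the handle.

Request:
play_rows --plan '[[[1, 0, 0.02, 0, 0], [1, 0.02, 0.037, 0, 0], [1, 0.055, 0.037, 0, 0], [1, 0.09, 0.037, 0, 0], [1, 0.12, 0.037, 0, 0], [1, 0.145, 0.037, 0, 0], [1, 0.158, 0.037, 0, 0], [1, 0.163, 0.037, 0, 0], [1, 0.163, 0.037, 0, 0]]]'

```text
clock: 3.55
position: [0.4469, -0.0319, 0.1174]
ee_rot: [0.678, -0.197, 0.679, 0.2]
contact_force: [-0.3, -0.0, 0.8]
width: 0.0002
```

```bash
python3 - <<'E'
from h import *
import cv2
s=manip.get_state()
im,d=manip.get_image("wrist"); cv2.imwrite("pics/w2.png",im[:,:,::-1])
q=s["ee_rot"];print(Ro.from_quat([q[1],q[2],q[3],q[0]]).as_matrix().round(3),s["position"],s["contact_force"])
im,d=manip.get_image("side"); cv2.imwrite("pics/s2.png",cv2.resize(im[150:290,220:360,::-1],None,fx=4,fy=4))
E
```

```text
[[-0.002 -0.538  0.843]
 [ 0.003  0.843  0.538]
 [-1.     0.004 -0.   ]] [ 0.44694925 -0.03193299  0.11744603] [-0.3001317  -0.00184067  0.82031407]
```

View pics/w2.png

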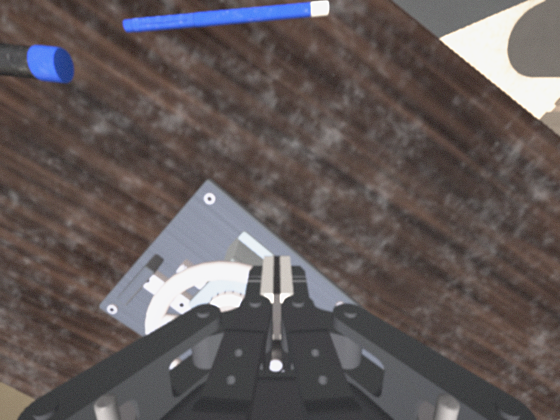

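View pics/s2.png

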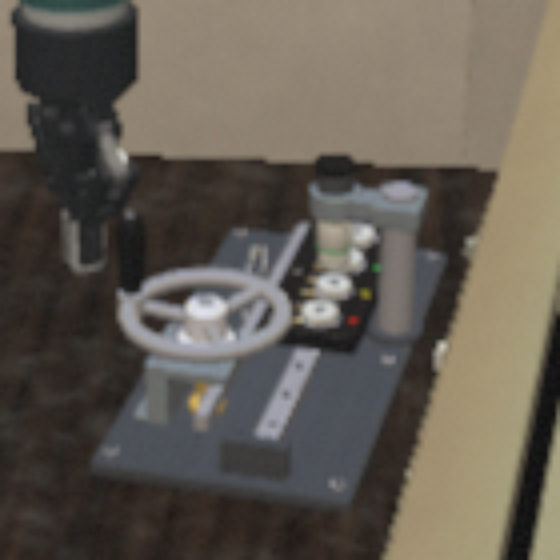

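Request:
play_rows --plan '[[[1, -0.007, 0, 0.003, 0], [1, -0.007, 0, 0.006, 0], [1, -0.007, 0, 0.009, 0], [1, -0.007, 0, 0.01, 0], [1, -0.007, 0, 0.01, 0]]]'

```text
clock: 4.15
position: [0.4567, -0.0269, 0.1256]
ee_rot: [0.679, -0.197, 0.678, 0.199]
contact_force: [-0.8, -0.2, 0.0]
width: -0.0001
```

Request:
play_rows --plan '[[[1, 0, 0, 0.001, 0], [1, 0, 0, 0.002, 0], [1, 0, 0, 0.003, 0], [1, 0, 0, 0.003, 0]]]'

```text
clock: 4.55
position: [0.4587, -0.0255, 0.1254]
ee_rot: [0.679, -0.198, 0.679, 0.199]
contact_force: [-2.5, -1.7, 1.0]
width: -0.0004
```

```bash
cat > gen.py <<'E'
from h import *
from scipy.optimize import brentq
import sys
hub=np.array([.5243,-.0242]);A0=169.7;D=.0197;Z=.125
u=lambda a:np.array([np.cos(np.radians(a)),np.sin(np.radians(a))])
H=lambda th:hub+.05*u(A0-th)
def cur(s=None,D=D):
    s=s or manip.get_state();q=s["ee_rot"];R=Ro.from_quat([q[1],q[2],q[3],q[0]]).as_matrix()
    return s,R,np.array(s["position"]),np.degrees(np.arctan2(R[1,2],R[0,2]))
def theta(guess,D=D):
    s,R,C,na=cur();n=u(na)
    f=lambda th:n@(H(th)-C[:2])-D
    return brentq(f,guess-25,guess+25)
def rows(th0,step,N=12,thend=None):
    s,R,C,na=cur();out=[]
    for k in range(1,N+1):
        th=th0+step*k
        if thend is not None: th=min(th,thend)
        nn=33-.75*th
        P=H(th)-D*u(nn);X=np.array([*P,Z])
        d=R.T@(X-C);turn=((na-nn)+180)%360-180
        out.append([1]+[round(float(v)*2000)/2000 for v in d]+[round(turn,1)])
    return out
E
cat > go.py <<'E'
from gen import *
g=float(sys.argv[1]);step=float(sys.argv[2]);N=int(sys.argv[3]) if len(sys.argv)>3 else 12
t=theta(g);s,R,C,na=cur()
F=np.array(s["contact_force"]);print("theta",round(t,2),"n",round(na,1),"F",F.round(1),"Fn",(F@R[:,2]).round(1),"q",np.round(s["qpos"],2))
print(rows(t,step,N))
E
python3 go.py 0 5
```

```text
theta 0.72 n 32.6 F [-2.5 -1.7  1. ] Fn -3.1 q [-0.21  0.19  1.91  0.    1.04 -2.35]
[[1, 0.0005, 0.0045, 0.003, np.float64(3.9)], [1, 0.0005, 0.0085, 0.0065, np.float64(7.6)], [1, 0.0005, 0.0125, 0.0105, np.float64(11.4)], [1, 0.0005, 0.0155, 0.0145, np.float64(15.1)], [1, 0.0005, 0.0185, 0.019, np.float64(18.9)], [1, 0.0005, 0.0215, 0.0235, np.float64(22.6)], [1, 0.0005, 0.0235, 0.0285, np.float64(26.4)], [1, 0.0005, 0.0255, 0.0335, np.float64(30.1)], [1, 0.0005, 0.0265, 0.0385, np.float64(33.9)], [1, 0.0005, 0.0275, 0.0435, np.float64(37.6)], [1, 0.0005, 0.028, 0.0485, np.float64(41.4)], [1, 0.0005, 0.0285, 0.054, np.float64(45.1)]]
```

Request:
play_rows --plan '[[[1, 0.0005, 0.0045, 0.003, 3.9], [1, 0.0005, 0.0085, 0.0065, 7.6], [1, 0.0005, 0.0125, 0.0105, 11.4], [1, 0.0005, 0.0155, 0.0145, 15.1], [1, 0.0005, 0.0185, 0.019, 18.9], [1, 0.0005, 0.0215, 0.0235, 22.6]]]'

```text
clock: 5.15
position: [0.4663, 0.0057, 0.1248]
ee_rot: [0.704, -0.059, 0.705, 0.062]
contact_force: [-2.7, 0.1, 1.2]
width: 0.0001
```

```bash
python3 go.py 30 5; python3 - <<'E'
from h import *
import cv2
im,d=manip.get_image("side"); cv2.imwrite("pics/s3.png",cv2.resize(im[150:290,220:360,::-1],None,fx=4,fy=4))
E
```

```text
theta 29.55 n 9.8 F [-2.7  0.1  1.2] Fn -2.6 q [-0.14  0.21  1.89  0.    1.05 -1.88]
[[1, 0.0, 0.0025, 0.0035, np.float64(2.7)], [1, 0.0, 0.006, 0.007, np.float64(6.5)], [1, 0.0, 0.0095, 0.0115, np.float64(10.2)], [1, 0.0, 0.0125, 0.0155, np.float64(14.0)], [1, 0.0, 0.015, 0.02, np.float64(17.7)], [1, 0.0, 0.017, 0.025, np.float64(21.5)], [1, 0.0, 0.019, 0.0295, np.float64(25.2)], [1, 0.0, 0.02, 0.0345, np.float64(29.0)], [1, 0.0, 0.021, 0.0395, np.float64(32.7)], [1, 0.0, 0.0215, 0.0445, np.float64(36.5)], [1, 0.0, 0.0215, 0.0495, np.float64(40.2)], [1, 0.0, 0.0215, 0.0545, np.float64(44.0)]]
```

View pics/s3.png

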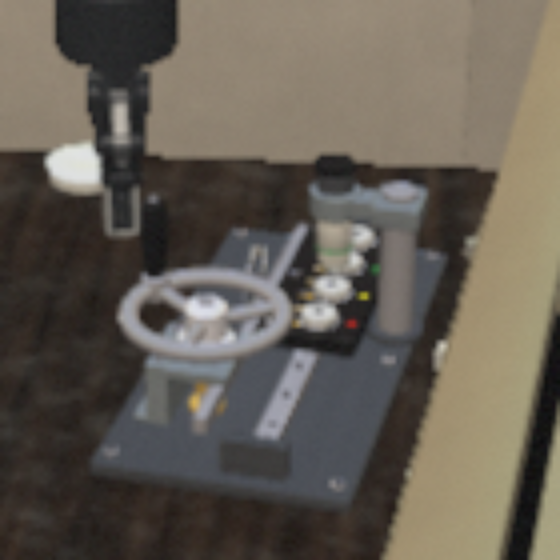

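The handle has moved about 30° with roughly 3 N on it. Pushing on.

Request:
play_rows --plan '[[[1, 0, 0.0025, 0.0035, 2.7], [1, 0, 0.006, 0.007, 6.5], [1, 0, 0.0095, 0.0115, 10.2], [1, 0, 0.0125, 0.0155, 14.0], [1, 0, 0.015, 0.02, 17.7], [1, 0, 0.017, 0.025, 21.5], [1, 0, 0.019, 0.0295, 25.2], [1, 0, 0.02, 0.0345, 29.0], [1, 0, 0.021, 0.0395, 32.7], [1, 0, 0.0215, 0.0445, 36.5], [1, 0, 0.0215, 0.0495, 40.2], [1, 0, 0.0215, 0.0545, 44.0]]]'

```text
clock: 6.4
position: [0.5166, 0.0377, 0.1247]
ee_rot: [0.674, 0.211, 0.677, -0.207]
contact_force: [-1.9, 1.3, 1.6]
width: 0.0001
```

```bash
python3 go.py 88 5
```

```text
theta 88.5 n -34.4 F [-1.9  1.3  1.6] Fn -2.3 q [-0.07  0.28  1.79  0.01  1.08 -1.04]
[[1, -0.0005, 0.001, 0.004, np.float64(2.7)], [1, -0.0005, 0.0035, 0.0085, np.float64(6.5)], [1, -0.0005, 0.006, 0.0125, np.float64(10.2)], [1, -0.0005, 0.008, 0.0175, np.float64(14.0)], [1, -0.0005, 0.0095, 0.022, np.float64(17.7)], [1, -0.0005, 0.0105, 0.027, np.float64(21.5)], [1, -0.0005, 0.011, 0.0315, np.float64(25.2)], [1, -0.0005, 0.011, 0.0365, np.float64(29.0)], [1, -0.0005, 0.011, 0.0415, np.float64(32.7)], [1, -0.0005, 0.0105, 0.046, np.float64(36.5)], [1, -0.0005, 0.0095, 0.051, np.float64(40.2)], [1, -0.0005, 0.008, 0.0555, np.float64(44.0)]]
```

Request:
play_rows --plan '[[[1, 0, 0.001, 0.004, 2.7], [1, 0, 0.0035, 0.0085, 6.5], [1, 0, 0.006, 0.0125, 10.2], [1, 0, 0.008, 0.0175, 14.0], [1, 0, 0.0095, 0.022, 17.7], [1, 0, 0.0105, 0.027, 21.5], [1, 0, 0.011, 0.0315, 25.2], [1, 0, 0.011, 0.0365, 29.0], [1, 0, 0.011, 0.0415, 32.7], [1, 0, 0.0105, 0.046, 36.5], [1, 0, 0.0095, 0.051, 40.2], [1, 0, 0.008, 0.0555, 44.0]]]'

```text
clock: 7.6
position: [0.568, 0.0139, 0.1247]
ee_rot: [0.546, 0.449, 0.549, -0.445]
contact_force: [0.1, 2.1, 1.1]
width: -0.0002
```

```bash
python3 go.py 148 5;python3 - <<'E'
from h import *
import cv2
im,d=manip.get_image("side"); cv2.imwrite("pics/s4.png",cv2.resize(im[150:290,220:360,::-1],None,fx=4,fy=4))
E
```

```text
theta 147.89 n -78.5 F [0.1 2.1 1.1] Fn -2.0 q [-0.1   0.34  1.68  0.01  1.11 -0.31]
[[1, -0.0005, 0.0005, 0.0045, np.float64(3.2)], [1, -0.0005, 0.002, 0.009, np.float64(6.9)], [1, -0.0005, 0.003, 0.0135, np.float64(10.7)], [1, -0.0005, 0.004, 0.018, np.float64(14.4)], [1, -0.0005, 0.004, 0.0225, np.float64(18.2)], [1, -0.0005, 0.004, 0.027, np.float64(21.9)], [1, -0.0005, 0.0035, 0.032, np.float64(25.7)], [1, -0.0005, 0.0025, 0.0365, np.float64(29.4)], [1, -0.0005, 0.0015, 0.0405, np.float64(33.2)], [1, -0.0005, 0.0, 0.045, np.float64(36.9)], [1, -0.0005, -0.002, 0.049, np.float64(40.7)], [1, -0.0005, -0.0045, 0.0525, np.float64(44.4)]]
```

View pics/s4.png

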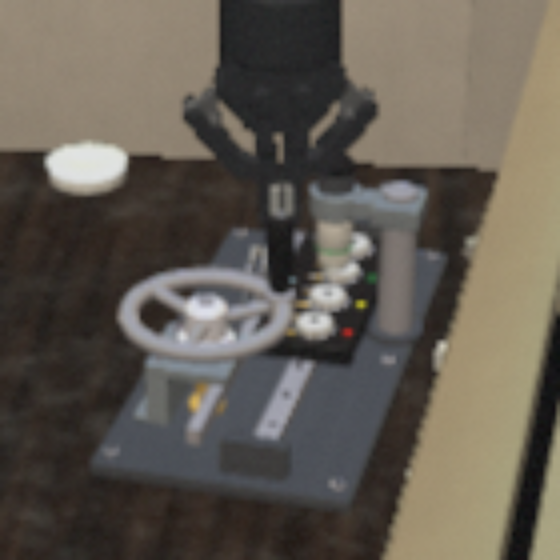

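Request:
play_rows --plan '[[[1, 0, 0.0005, 0.0045, 3.2], [1, 0, 0.002, 0.009, 6.9], [1, 0, 0.003, 0.0135, 10.7], [1, 0, 0.004, 0.018, 14.4], [1, 0, 0.004, 0.0225, 18.2], [1, 0, 0.004, 0.027, 21.9], [1, 0, 0.0035, 0.032, 25.7], [1, 0, 0.0025, 0.0365, 29.4], [1, 0, 0.0015, 0.0405, 33.2], [1, 0, 0, 0.045, 36.9], [1, 0, -0.002, 0.049, 40.7], [1, 0, -0.0045, 0.0525, 44.4]]]'

```text
clock: 8.85
position: [0.5761, -0.0388, 0.1247]
ee_rot: [0.335, 0.624, 0.339, -0.619]
contact_force: [2.2, 1.7, 0.4]
width: 0.0002
```

```bash
python3 go.py 207 5
```

```text
theta 206.98 n -123.1 F [2.2 1.7 0.4] Fn -2.6 q [-0.19  0.36  1.67  0.01  1.12  0.38]
[[1, -0.0005, -0.001, 0.0045, np.float64(2.9)], [1, -0.0005, -0.0005, 0.0085, np.float64(6.7)], [1, -0.0005, -0.0005, 0.013, np.float64(10.4)], [1, -0.0005, -0.001, 0.0175, np.float64(14.2)], [1, -0.0005, -0.0015, 0.0215, np.float64(17.9)], [1, -0.0005, -0.003, 0.026, np.float64(21.7)], [1, -0.0005, -0.004, 0.03, np.float64(25.4)], [1, -0.0005, -0.006, 0.0335, np.float64(29.2)], [1, -0.0005, -0.008, 0.0375, np.float64(32.9)], [1, -0.0005, -0.0105, 0.041, np.float64(36.7)], [1, -0.0005, -0.013, 0.044, np.float64(40.4)], [1, -0.0005, -0.016, 0.047, np.float64(44.2)]]
```

Request:
play_rows --plan '[[[1, 0, -0.001, 0.0045, 2.9], [1, 0, -0.0005, 0.0085, 6.7], [1, 0, -0.0005, 0.013, 10.4], [1, 0, -0.001, 0.0175, 14.2], [1, 0, -0.0015, 0.0215, 17.9], [1, 0, -0.003, 0.026, 21.7], [1, 0, -0.004, 0.03, 25.4], [1, 0, -0.006, 0.0335, 29.2], [1, 0, -0.008, 0.0375, 32.9], [1, 0, -0.0105, 0.041, 36.7], [1, 0, -0.013, 0.044, 40.4], [1, 0, -0.016, 0.047, 44.2]]]'

```text
clock: 10.05
position: [0.5392, -0.0696, 0.1248]
ee_rot: [0.076, 0.706, 0.081, -0.699]
contact_force: [2.3, 0.6, -0.0]
width: -0.0001
```

```bash
python3 go.py 266 5;python3 - <<'E'
from h import *
import cv2
im,d=manip.get_image("side"); cv2.imwrite("pics/s5.png",cv2.resize(im[150:290,220:360,::-1],None,fx=4,fy=4))
E
```

```text
theta 264.67 n -167.3 F [ 2.3  0.6 -0. ] Fn -2.4 q [-0.26  0.31  1.74  0.01  1.08  1.08]
[[1, -0.0005, -0.0005, 0.004, np.float64(1.9)], [1, -0.0005, -0.0015, 0.008, np.float64(5.7)], [1, -0.0005, -0.002, 0.012, np.float64(9.4)], [1, -0.0005, -0.0035, 0.016, np.float64(13.2)], [1, -0.0005, -0.005, 0.0195, np.float64(16.9)], [1, -0.0005, -0.007, 0.023, np.float64(20.7)], [1, -0.0005, -0.009, 0.0265, np.float64(24.4)], [1, -0.0005, -0.0115, 0.0295, np.float64(28.2)], [1, -0.0005, -0.014, 0.032, np.float64(31.9)], [1, -0.0005, -0.017, 0.035, np.float64(35.7)], [1, -0.0005, -0.02, 0.037, np.float64(39.4)], [1, -0.0005, -0.0235, 0.039, np.float64(43.2)]]
```

View pics/s5.png

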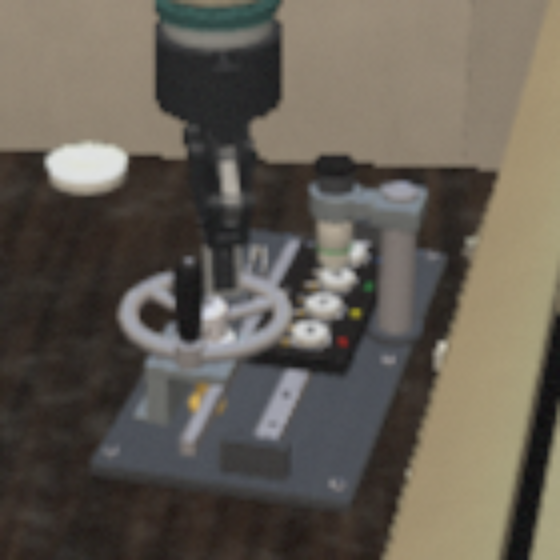

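Request:
play_rows --plan '[[[1, 0, -0.0005, 0.004, 1.9], [1, 0, -0.0015, 0.008, 5.7], [1, 0, -0.002, 0.012, 9.4], [1, 0, -0.0035, 0.016, 13.2], [1, 0, -0.005, 0.0195, 16.9], [1, 0, -0.007, 0.023, 20.7], [1, 0, -0.009, 0.0265, 24.4], [1, 0, -0.0115, 0.0295, 28.2], [1, 0, -0.014, 0.032, 31.9], [1, 0, -0.017, 0.035, 35.7], [1, 0, -0.02, 0.037, 39.4], [1, 0, -0.0235, 0.039, 43.2]]]'

```text
clock: 11.3
position: [0.4968, -0.0558, 0.1248]
ee_rot: [-0.19, 0.685, -0.183, -0.679]
contact_force: [2.0, -0.2, -1.7]
width: -0.0002
```

```bash
python3 go.py 323 5;python3 - <<'E'
from h import *
import cv2,pickle
s=manip.get_state();pickle.dump(s,open("pics/w6.pkl","wb"))
im,d=manip.get_image("wrist"); cv2.imwrite("pics/w6.png",im[:,:,::-1])
im,d=manip.get_image("side"); cv2.imwrite("pics/s6.png",cv2.resize(im[150:290,220:360,::-1],None,fx=4,fy=4))
E
```

```text
theta 323.41 n 149.4 F [ 2.  -0.2 -1.7] Fn -1.8 q [-0.26  0.25  1.84  0.01  1.05  1.84]
[[1, 0.0, -0.001, 0.0035, np.float64(2.7)], [1, 0.0, -0.0025, 0.007, np.float64(6.4)], [1, 0.0, -0.0045, 0.01, np.float64(10.2)], [1, 0.0, -0.0065, 0.0135, np.float64(13.9)], [1, 0.0, -0.009, 0.016, np.float64(17.7)], [1, 0.0, -0.0115, 0.0185, np.float64(21.4)], [1, 0.0, -0.014, 0.021, np.float64(25.2)], [1, 0.0, -0.017, 0.023, np.float64(28.9)], [1, 0.0, -0.02, 0.0245, np.float64(32.7)], [1, 0.0, -0.0235, 0.026, np.float64(36.4)], [1, 0.0, -0.027, 0.0275, np.float64(40.2)], [1, 0.0, -0.03, 0.028, np.float64(43.9)]]
```

View pics/s6.png

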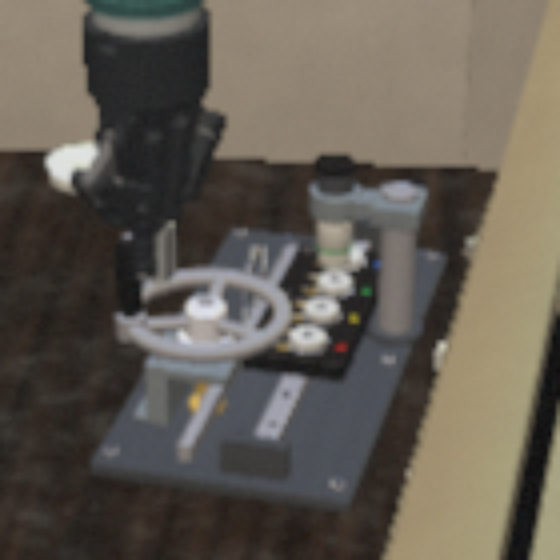

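View pics/w6.png

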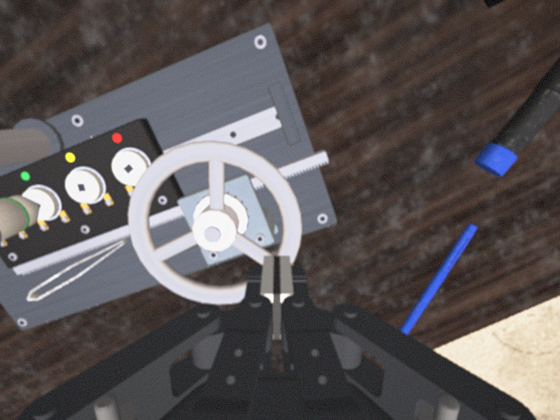

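Request:
play_rows --plan '[[[1, 0, -0.001, 0.0035, 2.7], [1, 0, -0.0025, 0.007, 6.4], [1, 0, -0.0045, 0.01, 10.2], [1, 0, -0.0065, 0.0135, 13.9], [1, 0, -0.009, 0.016, 17.7], [1, 0, -0.0115, 0.0185, 21.4], [1, 0, -0.0115, 0.0185, 21.4]]]'

```text
clock: 12.1
position: [0.4864, -0.0364, 0.1249]
ee_rot: [-0.312, 0.639, -0.304, -0.634]
contact_force: [2.5, -2.4, -0.1]
width: -0.0002
```

```bash
python3 go.py 352 1;python3 - <<'E'
from h import *
import cv2,pickle
s=manip.get_state();pickle.dump(s,open("pics/w7.pkl","wb"))
im,d=manip.get_image("wrist"); cv2.imwrite("pics/w7.png",im[:,:,::-1])
cv2.imwrite("pics/w7c.png",cv2.resize(im[100:320,120:340,::-1],None,fx=2.7,fy=2.7,interpolation=cv2.INTER_CUBIC))
E
```

```text
theta 353.67 n 128.3 F [ 2.5 -2.4 -0.1] Fn -3.4 q [-0.22  0.23  1.86  0.01  1.04  2.24]
[[1, 0.0, -0.0005, 0.0005, np.float64(1.3)], [1, 0.0, -0.0005, 0.0015, np.float64(2.1)], [1, 0.0, -0.001, 0.002, np.float64(2.8)], [1, 0.0, -0.0015, 0.0025, np.float64(3.6)], [1, 0.0, -0.002, 0.003, np.float64(4.3)], [1, 0.0, -0.002, 0.004, np.float64(5.1)], [1, 0.0, -0.0025, 0.0045, np.float64(5.8)], [1, 0.0, -0.003, 0.005, np.float64(6.6)], [1, 0.0, -0.0035, 0.0055, np.float64(7.3)], [1, 0.0, -0.004, 0.006, np.float64(8.1)], [1, 0.0, -0.0045, 0.0065, np.float64(8.8)], [1, 0.0, -0.005, 0.007, np.float64(9.6)]]
```

View pics/w7c.png

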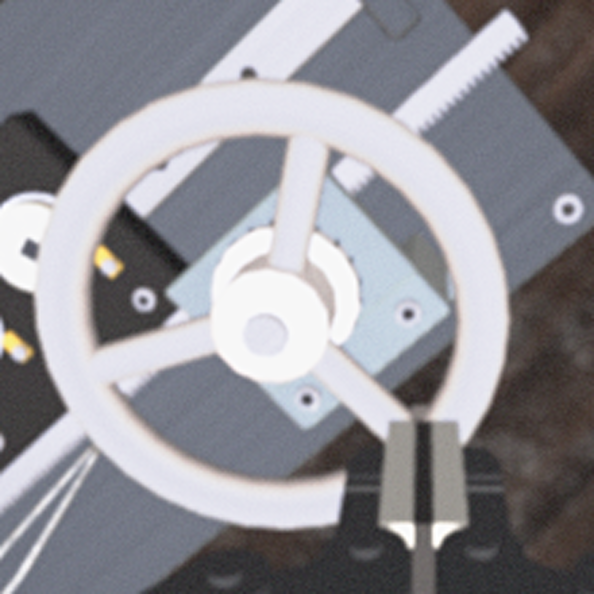

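```bash
python3 - <<'E'
from h import *
import pickle
def ana(pk,f,hubp,pts):
    w=RT("wrist",pickle.load(open(pk,"rb")))
    hub=onplane(w,f(*hubp),.092);print("hub",hub)
    for p in pts:
        P=onplane(w,f(*p),.087);v=P-hub
        print(P,np.hypot(*v[:2]),np.degrees(np.arctan2(v[1],v[0])))
ana("pics/w7.pkl",lambda x,y:(120+(x+.5)/2.7-.5,100+(y+.5)/2.7-.5),(267,335),[(308,140),(98,369)])
ana("pics/w1.pkl",lambda x,y:(210+(x+.5)/5-.5,180+(y+.5)/5-.5),(344,308),[(165,257),(455,193)])
E
```

```text
hub [ 0.52387379 -0.02427206  0.092     ]
[ 0.54259968 -0.06500173  0.087     ] 0.04482816551632129 -65.30890539887652
[0.5502258  0.01036954 0.087     ] 0.04352549553264854 52.73959501797375
hub [ 0.5238054  -0.02537537  0.092     ]
[ 0.53763541 -0.06708758  0.087     ] 0.043945164651397396 -71.65665779006837
[ 0.4868787  -0.01826084  0.087     ] 0.03760581842440569 169.09467005333863
```

Request:
play_rows --plan '[[[1, 0, 0, -0.006, 0], [1, 0, 0, -0.014, 0], [1, 0, 0, -0.02, 0], [1, -0.03, 0, -0.02, 0], [1, -0.07, 0, -0.02, 0], [1, -0.11, 0, -0.02, -6], [1, -0.14, 0, -0.02, -14], [1, -0.156, 0, -0.02, -22], [1, -0.156, 0, -0.02, -30], [1, -0.156, 0, -0.02, -38], [1, -0.156, 0, -0.02, -46], [1, -0.156, 0, -0.02, -54]]]'

```text
clock: 13.35
position: [0.4971, -0.0535, 0.2808]
ee_rot: [0.014, 0.711, 0.019, -0.703]
contact_force: [-0.0, 0.2, 0.0]
width: -0.0003
```

Request:
play_rows --plan '[[[1, 0, 0, 0, -8], [1, 0, 0, 0, -16], [1, 0, 0, 0, -24], [1, 0, 0, 0, -32], [1, 0, 0, 0, -40], [1, 0, 0, 0, -48], [1, 0, 0, 0, -56], [1, 0, 0, 0, -64], [1, 0, 0, 0, -72], [1, 0, 0, 0, -80], [1, 0, 0, 0, -88], [1, 0, 0, 0, -96]]]'

```text
clock: 14.55
position: [0.4972, -0.0538, 0.2807]
ee_rot: [0.539, 0.463, 0.537, -0.455]
contact_force: [-1.3, 0.3, 0.1]
width: -0.0001
```

Request:
play_rows --plan '[[[1, 0, 0, 0, -8], [1, 0, 0, 0, -16], [1, 0, 0, 0, -24], [1, 0, 0, 0, -32], [1, 0, 0, 0, -40], [1, 0, 0, 0, -48], [1, 0, 0, 0, -56], [1, 0, 0, 0, -64], [1, 0, 0, 0, -72], [1, 0, 0, 0, -80], [1, 0, 0, 0, -88], [1, 0, 0, 0, -96]]]'

```text
clock: 15.75
position: [0.4972, -0.0542, 0.2805]
ee_rot: [0.704, -0.092, 0.697, 0.097]
contact_force: [0.6, 0.6, -1.0]
width: -0.0001
```

```bash
python3 - <<'E'
from gen import *
s,R,C,na=cur();print(C,na,s["qpos"],R.T@(np.array([.4678,-.0642,.2806])-C),na-32.8)
E
```

```text
[ 0.49720027 -0.054163    0.28054214] 15.361398254523783 [-0.25496027  0.13215694  1.57233636  0.00993435  1.43019292 -2.09524944] [-0.0004055  -0.00188806 -0.03100632] -17.438601745476213
```

Request:
play_rows --plan '[[[1, -0.0005, -0.001, -0.01, -7], [1, -0.0005, -0.002, -0.02, -13], [1, -0.0005, -0.002, -0.031, -17.4], [1, -0.0005, -0.002, -0.031, -17.4], [1, -0.0005, -0.002, -0.031, -17.4]]]'

```text
clock: 16.25
position: [0.4682, -0.0645, 0.2808]
ee_rot: [0.683, -0.197, 0.674, 0.201]
contact_force: [0.6, 0.6, 1.2]
width: 0.0002
```

```bash
python3 - <<'E'
from h import *
import cv2,pickle
s=manip.get_state();pickle.dump(s,open("pics/w8.pkl","wb"))
print(s["position"],s["ee_rot"],s["contact_force"])
im,d=manip.get_image("wrist"); cv2.imwrite("pics/w8.png",im[:,:,::-1])
cv2.imwrite("pics/w8c.png",cv2.resize(im[180:300,210:350,::-1],None,fx=5,fy=5,interpolation=cv2.INTER_CUBIC))
E
```

```text
[ 0.46822026 -0.06450877  0.2807956 ] [ 0.68268607 -0.1970412   0.67446425  0.20053047] [0.6200089  0.59555309 1.20031542]
```

View pics/w8c.png

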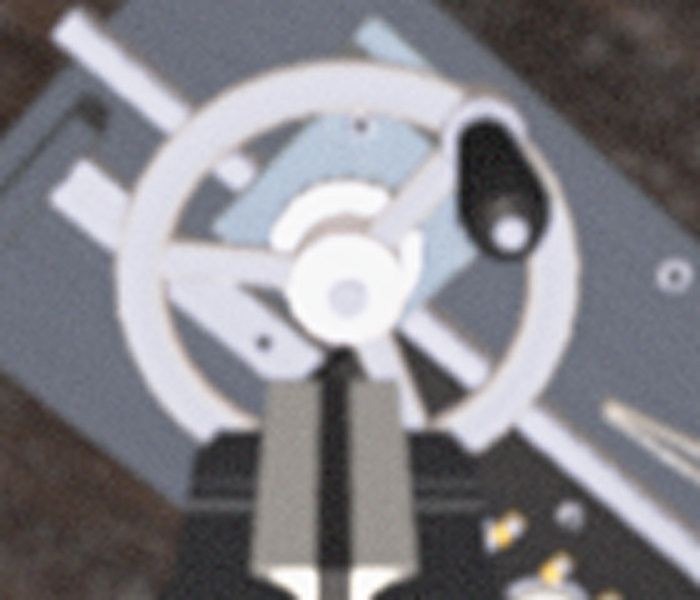

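```bash
cat > ang.py <<'E'
from h import *
import pickle,cv2
def dot(im,p,dark):
    g=cv2.cvtColor(im,cv2.COLOR_BGR2GRAY).astype(float);x,y=int(round(p[0])),int(round(p[1]));r=4
    v,u=np.mgrid[y-r:y+r+1,x-r:x+r+1];a=g[y-r:y+r+1,x-r:x+r+1]
    m=(np.hypot(u-p[0],v-p[1])<3.6)
    w=np.where(m,np.clip((np.median(a[m]) -a) if dark else (a-np.percentile(a[m],55)),0,None),0)
    return (u*w).sum()/w.sum(),(v*w).sum()/w.sum()
def ana(n,hubp,topp):
    w=RT("wrist",pickle.load(open(f"pics/{n}.pkl","rb")));im=cv2.imread(f"pics/{n}.png")
    f=lambda p:(210+(p[0]+.5)/5-.5,180+(p[1]+.5)/5-.5)
    h=dot(im,f(hubp),True);t=dot(im,f(topp),False)
    hb=onplane(w,h,.092);tp=onplane(w,t,.149);v=tp-hb
    v2=tp[:2]-hub_fix(w) if False else v
    print(n,np.round(h,2),np.round(t,2),hb[:2].round(4),tp[:2].round(4),"r",np.hypot(*v[:2]).round(4),"ang",np.degrees(np.arctan2(v[1],v[0])).round(2))
E
python3 - <<'E'
from ang import *
ana("w1",(344,308),(522,257)); ana("w8",(347,297),(511,232))
E
```

```text
w1 [278.25 240.92] [314.4  231.18] [ 0.5241 -0.0245] [ 0.4751 -0.015 ] r 0.0499 ang 169.06
w8 [279.7 237.6] [311.66 226.4 ] [ 0.5225 -0.0246] [ 0.4746 -0.0196] r 0.0482 ang 174.0
```

Spokes, the handle dot and finger contact all say about 5 to 6° is still missing. I go back behind the handle from the original side for the last nudge.

Request:
play_rows --plan '[[[1, 0, 0.018, 0, 0], [1, 0.02, 0.0345, 0, 0], [1, 0.055, 0.0345, 0, 0], [1, 0.09, 0.0345, 0, 0], [1, 0.12, 0.0345, 0, 0], [1, 0.14, 0.0345, 0, 0], [1, 0.156, 0.0345, 0, 0], [1, 0.156, 0.0345, 0.004, 0], [1, 0.156, 0.0345, 0.006, 0], [1, 0.156, 0.0345, 0.006, 0]]]'

```text
clock: 17.3
position: [0.4568, -0.0307, 0.1256]
ee_rot: [0.683, -0.198, 0.674, 0.201]
contact_force: [-1.2, -1.0, -0.8]
width: 0.0004
```

```bash
python3 - <<'E'
from gen import *
s,R,C,na=cur();print(s["clock"],C,na,s["contact_force"],R.round(3))
for A,D in [(169.06,.0197),(170,.0197)]:
  T=np.array([.5241,-.0245])+.05*u(A)-D*u(na);print(T,R.T@(np.array([*T,.125])-C))
E
```

```text
17.3 [ 0.45682019 -0.03065549  0.12563913] 32.717759314190054 [-1.15042546 -1.01258658 -0.81257854] [[ 0.01  -0.541  0.841]
 [ 0.008  0.841  0.54 ]
 [-1.     0.001  0.013]]
[ 0.45843421 -0.02565883] [0.00069357 0.00333101 0.00405013]
[ 0.45828515 -0.02646546] [0.00068593 0.00273292 0.00348877]
```

Request:
play_rows --plan '[[[1, 0, 0.001, 0.001, 0], [1, 0, 0.002, 0.002, 0], [1, 0, 0.003, 0.003, 0], [1, 0, 0.003, 0.0035, 0], [1, 0, 0.003, 0.0035, 0]]]'

```text
clock: 17.8
position: [0.4582, -0.0262, 0.126]
ee_rot: [0.683, -0.198, 0.674, 0.201]
contact_force: [-3.1, -1.7, 1.9]
width: -0.0001
```

Request:
play_rows --plan '[[[1, 0, 0, -0.005, 0], [1, 0, 0, -0.01, 0], [1, 0, 0, -0.012, 0], [1, -0.03, 0, -0.012, 0], [1, -0.07, 0, -0.012, 0], [1, -0.11, 0, -0.012, 0], [1, -0.14, -0.01, -0.012, 0], [1, -0.155, -0.03, -0.006, 0], [1, -0.155, -0.038, -0.004, 0], [1, -0.155, -0.038, -0.004, 0], [1, -0.155, -0.038, -0.004, 0]]]'

```text
clock: 18.9
position: [0.4724, -0.061, 0.2792]
ee_rot: [0.682, -0.197, 0.675, 0.201]
contact_force: [-0.8, 0.4, -0.3]
width: 0.0004
```

```bash
python3 - <<'E'
from h import *
import cv2,pickle
s=manip.get_state();pickle.dump(s,open("pics/w9.pkl","wb"))
print(s["position"],s["ee_rot"],s["contact_force"])
im,d=manip.get_image("wrist"); cv2.imwrite("pics/w9.png",im[:,:,::-1])
cv2.imwrite("pics/w9c.png",cv2.resize(im[180:300,210:350,::-1],None,fx=5,fy=5,interpolation=cv2.INTER_CUBIC))
E
```

```text
[ 0.47241114 -0.06098729  0.27919983] [ 0.68176833 -0.19666475  0.6752361   0.20142275] [-0.76485832  0.38550078 -0.25597895]
```

View pics/w9c.png

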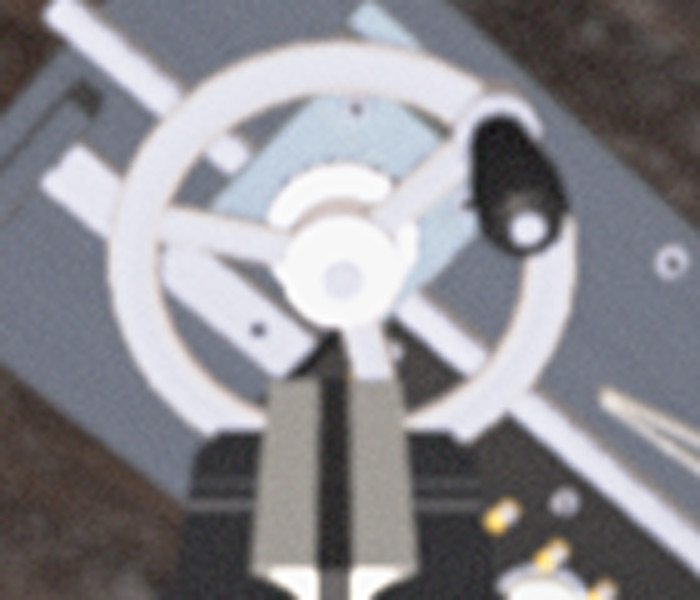

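```bash
python3 - <<'E'
from ang import *
ana("w1",(344,308),(522,257)); ana("w8",(347,297),(511,232)); ana("w9",(342,281),(527,228))
# spoke bearings & fixed points, by full-pose rays
def f(p): return (210+(p[0]+.5)/5-.5,180+(p[1]+.5)/5-.5)
for n,pts in [("w1",[(358,137),(670,289)]),("w8",[(362,126),(674,275)]),("w9",[(356,109),(671,262)])]:
    w=RT("wrist",pickle.load(open(f"pics/{n}.pkl","rb")))
    print(n,[onplane(w,f(p),z)[:2].round(4) for p,z in zip(pts,(.066,.013))])
E
python3 - <<'E'
import cv2,numpy as np
a=[cv2.imread(f"pics/{n}.png")[195:260,225:330] for n in("w1","w9")]
cv2.imwrite("pics/cmp.png",np.hstack([cv2.resize(x,None,fx=3.8,fy=3.8,interpolation=cv2.INTER_CUBIC) for x in a]))
E
```

```text
w1 [278.25 240.92] [314.4  231.18] [ 0.5241 -0.0245] [ 0.4751 -0.015 ] r 0.0499 ang 169.06
w8 [279.7 237.6] [311.66 226.4 ] [ 0.5225 -0.0246] [ 0.4746 -0.0196] r 0.0482 ang 174.0
w9 [278.46 234.25] [315.06 225.44] [ 0.5227 -0.0249] [ 0.4754 -0.0143] r 0.0485 ang 167.37
w1 [array([ 0.4936, -0.0397]), array([0.4971, 0.0727])]
w8 [array([ 0.4937, -0.0396]), array([0.497 , 0.0725])]
w9 [array([ 0.494 , -0.0398]), array([0.4971, 0.0725])]
```

View pics/cmp.png

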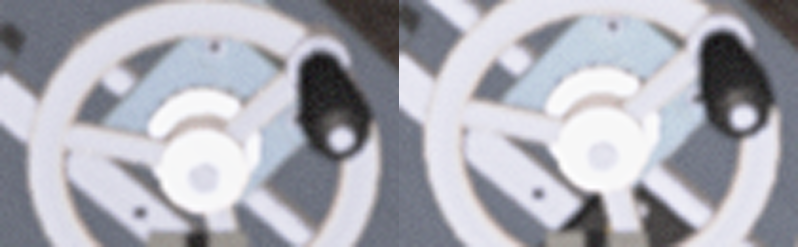

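```bash
python3 - <<'E'
from ang import *
hub=np.array([.5241,-.0245])
for n in ("w1","w8","w9"):
    w=RT("wrist",pickle.load(open(f"pics/{n}.pkl","rb")));g=cv2.cvtColor(cv2.imread(f"pics/{n}.png"),cv2.COLOR_BGR2GRAY).astype(np.float32)
    for r in (.030,.034,.037):
        A=np.arange(-110,-40,.25);px=np.array([proj(w,[hub[0]+r*np.cos(np.radians(a)),hub[1]+r*np.sin(np.radians(a)),.087]) for a in A],np.float32)
        v=cv2.remap(g,px[:,0][None],px[:,1][None],cv2.INTER_CUBIC)[0]
        c=v>195
        k=np.flatnonzero(np.diff(c.astype(int)));print(n,r,"edges",A[k],end=" ")
        A2=np.arange(150,200,.25);px=np.array([proj(w,[hub[0]+r*np.cos(np.radians(a)),hub[1]+r*np.sin(np.radians(a)),.087]) for a in A2],np.float32)
        v=cv2.remap(g,px[:,0][None],px[:,1][None],cv2.INTER_CUBIC)[0];k=np.flatnonzero(np.diff((v>195).astype(int)));print("| handle spoke",A2[k])
E
```

```text
w1 0.03 edges [-109.25 -103.   -102.75  -82.25  -65.5   -62.  ] | handle spoke [156.25 161.75 179.75 186.25 190.25 191.75 194.25 198.5 ]
w1 0.034 edges [-80.5] | handle spoke [161.5  178.25 189.75 190.5  192.75 194.25 196.  ]
w1 0.037 edges [-101.5   -79.5   -43.75] | handle spoke [164.   177.75 182.   192.75 194.  ]
w8 0.03 edges [-106.    -77.25] | handle spoke [161.   185.75 191.25 195.  ]
w8 0.034 edges [-75.25] | handle spoke [168.  184.  187.  193.5 195. ]
w8 0.037 edges [-101.25  -74.    -44.  ] | handle spoke [171.   182.75 186.5 ]
w9 0.03 edges [-89.5  -83.75 -66.25 -62.25] | handle spoke [180.  181.5]
w9 0.034 edges [-82.5] | handle spoke [156.5 178.  181. ]
w9 0.037 edges [-100.5  -81.   -42. ] | handle spoke [162.5]
```

The handle is back at its starting bearing within about 1° (roughly 0.1 mm of carriage), so I leave it alone. I come away upward and take a last look.

Request:
play_rows --plan '[[[1, -0.03, 0, -0.02, 0], [1, -0.06, 0, -0.05, 0], [1, -0.08, 0, -0.09, 0], [1, -0.09, 0, -0.12, 0], [1, -0.09, 0, -0.13, 0], [1, -0.09, 0, -0.13, 0], [1, -0.09, 0, -0.13, 0]]]'

```text
clock: 19.65
position: [0.3625, -0.1311, 0.3667]
ee_rot: [0.682, -0.196, 0.675, 0.202]
contact_force: [-0.2, 1.2, 0.3]
width: -0.0001
```

```bash
python3 - <<'E'
from h import *
import cv2
s=manip.get_state();print(s["clock"],s["position"],np.abs(s["qd"]).max(),s["contact_force"])
a=manip.get_image("side")[0][160:290,230:350,::-1];b=cv2.imread("pics/side0.png")[160:290,230:350]
cv2.imwrite("pics/cmp2.png",np.hstack([cv2.resize(x,None,fx=3.3,fy=3.3,interpolation=cv2.INTER_CUBIC) for x in (b,a)]))
E
```

```text
19.65 [ 0.36246445 -0.131146    0.3667444 ] 0.013460567680603419 [-0.2263888   1.24434458  0.27674687]
```

View pics/cmp2.png

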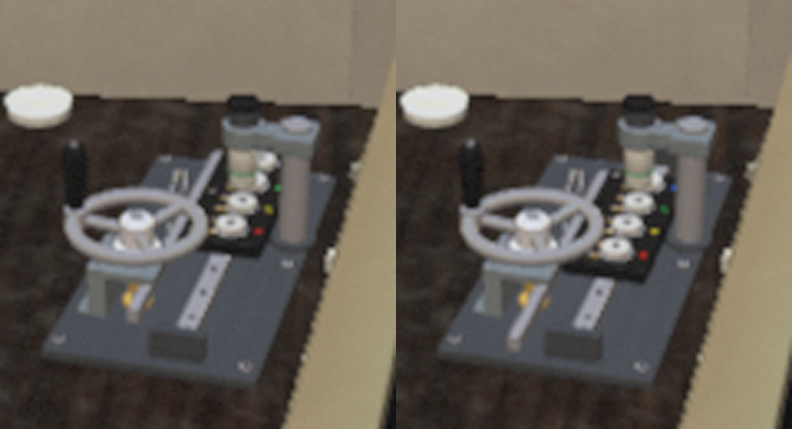

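```bash
python3 - <<'E'
from h import *
import cv2
a=manip.get_image("side")[0][:,:,::-1];b=cv2.imread("pics/side0.png");sd=RT("side")
for n,im in(("before",b),("after",a)):
    c=im[200:224,244:262].astype(float).max(2);w=np.clip(45-c,0,None);v,u=np.mgrid[200:224,244:262]
    x=np.array([(u*w).sum()/w.sum(),(v*w).sum()/w.sum()])
    h=cv2.cvtColor(im,cv2.COLOR_BGR2HSV)[215:245,295:325]
    out=[]
    for lo,hi in((22,38),(45,80)):
        m=((h[...,0]>=lo)&(h[...,0]<=hi)&(h[...,1]>110)&(h[...,2]>60)).astype(float)*h[...,1]
        vv,uu=np.mgrid[215:245,295:325];p=np.array([(uu*m).sum()/max(m.sum(),1),(vv*m).sum()/max(m.sum(),1)]);out.append((p.round(2),int((m>0).sum()),onplane(sd,p,.041)[:2].round(4)))
    print(n,x.round(2),onplane(sd,x,.1225)[:2].round(4),out)
E
```

```text
before [252.11 213.4 ] [ 0.4763 -0.0239] [(array([310.89, 223.11]), 8, array([0.624 , 0.0867])), (array([313.46, 216.5 ]), 4, array([0.6298, 0.1266]))]
after [252.21 213.36] [ 0.4765 -0.0236] [(array([307.96, 229.5 ]), 6, array([0.6175, 0.0498])), (array([310.55, 223.  ]), 2, array([0.623 , 0.0873]))]
```

Handle position before and after agrees to about 0.4 mm. The green dot now lies where the yellow one was, to about 1 mm in this coarse view. Handing in.

```bash
python3 -c "
from rig import manip
print(manip.sign_off(), manip.get_state()['clock'])"
```

```text
the job is handed in; nothing more can be done
the job is handed in; nothing more can be done
```

I pushed the wheel one turn clockwise by its handle with the shut fingertips, then came away upward and handed the job in at about 20 s. It took one stroke of about 355°, a look, and a final nudge of about 5°. The force at the tool stayed at or below about 4 N at every reading, though these came only at the end of each move.

**Handle position:**
- **Side camera:** the handle is within about 0.4 mm of where it stood.
- **Wrist camera:** the handle's top dot shows it about 0.8° past one turn, and the spoke edges range from 0° to 2°. I take it as about 1° over, or about 0.1 mm of carriage. I left it, because a correction backwards would have been no more precise.
- **Disagreement:** in the last wrist pictures my automatic hub-dot centring was about 1.5 mm off, so I used the hub position from the first wrist picture instead.

**Sample:** the green dot now lies where the yellow one was, within about 1 mm in the coarse side view.

**Surroundings:** the base, objective and wafer box look unmoved in the side view. The arm stood clear of everything.

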